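Clear the interface unit's front and hold its recessed reset in with the pen

TASK

The analyser's interface unit has hung and its recessed reset must be held in, but a specimen cup and a dropper bottle stand in front of its panel. First set the cup upright in the tray that already holds a specimen cup and the dropper bottle upright in the tray that holds a reagent bottle, leaving everything else where it is. Then take the slim pen from the top of the unit, put its tip through the round hole in the front panel, press the button behind it fully in for at least two seconds, and finish still gripping the pen with the button held in.

Things in the scene. Friction and masses are not known exactly. Their poses are not given: they have to be found in the camera images.
- unit: Fixed white sheet-metal box, 100 mm deep (own x), 160 mm wide (own y), 74 mm high, with a grey front panel that faces its own -x (towards the robot). Origin: centre of its underside on the worktop; own z is up. Its top is flat. The panel has one round hole, right of which (own -y) are dark rectangular sockets that are not openings.
- reset_aperture (a point): Centre of the mouth of the round hole in the panel, 14 mm in diameter with a 1 mm chamfer, 44 mm above the worktop, 40 mm to own +y of the unit's middle (left, seen from the robot). Axes as the unit's: own +x points straight into the hole. The hole is straight; in it lies a white button 12 mm wide, its face 16 mm behind the mouth.
- reset_button (a joint): Travel of the recessed button into the unit (along the unit's own +x), in m: 0 out, 0.005 at its stop. It springs back when let go; it needs 1.2 N to start and 4.2 N at the stop.
- pen: Slim blue ball pen, 144 mm long, 9 mm thick, about 15 g, lying flat on top of the unit, roughly along the unit's width. Origin: middle of its underside, near its centre of mass. Its length is own y: the writing tip at own -y, the blunt end at own +y; its axis is 4.5 mm above the underside. The last 12 mm taper to the tip.
- pen_tip (a point): The pen's writing tip, 3.4 mm thick: 72 mm to own -y of the pen's middle, on its axis. Axes as the pen's.
- cup: Specimen cup with yellow screw lid, 60 mm high, wall 45 mm in diameter up to 48 mm, above that the lid, 49 mm in diameter; 50 g or so. Origin: centre of its underside. It stands in front of the unit's hole, its middle 35 to 100 mm from the panel, either nearer to or farther from it than the dropper bottle.
- dropper: Brown glass dropper bottle with black rubber bulb, 86 mm high; body 26 mm in diameter up to 50 mm, neck 19 mm above that up to 62 mm (the soft bulb above it offers no grip); 40 g or so. Origin: centre of its underside. Stands in front of the unit's hole, in line with the cup, their middles about 60 mm apart.
- specimen_tray: Fixed open steel tray, 96 mm (own x) by 136 mm (own y), wall 3 mm thick and 22 mm high, inner floor 3 mm above the worktop. Origin: centre of its underside. It holds the standing specimen cup in its own -y half; its own +y half is free. The two trays are alike, and which of the two places each has varies.
- reagent_tray: The other tray, of the same make and size; it holds the reagent bottle in its own -y half; its own +y half is free. To the right of both trays stands the bench microscope, 0.5 m high (its eyepieces, nearest the robot, about 0.4 m), to be passed over or round.
- stored_cup: Specimen cup with red screw lid, 49 mm in diameter, 60 mm high, standing in the specimen tray. Origin: centre of its underside. To be left there.
- stored_bottle: Dark purple reagent bottle with black cap, 44 mm in diameter, 94 mm high, standing in the reagent tray. Origin: centre of its underside. To be left there.
- marker: Red and white felt marker lying on the worktop, 131 mm long, 15 mm thick: too thick for the hole. Origin: middle of its underside. Bystander.
- coverglasses: White box of cover glasses, 28x28x18 mm, on the worktop. Origin: centre of its underside. Bystander.
Things that resemble listed ones, but are neither listed nor needed, are in the scene too. What is shaped like the reagent_tray but purple is not meant.

How it is judged:
By the outcome, as a careful person would: the job done as asked, in the order asked, and still so for the second after the job is handed in, while the arm keeps its last pose, push and grip.
It also fails if it takes over 72 s, if anything falls off the work surface, if the arm or the gripper's body presses on something with over 40 N, if the wrist force passes 120 N, or if a joint passes its speed limit or range.

ROBOT

A 7-joint arm with a two-finger parallel gripper is mounted at the origin on a cart in front of the work surface, level with it; the furniture and walls round the work are solid. World frame = base frame: x ahead of the robot, y to its left, z up, the work surface at z = 0. Lengths are in m, angles in rad, forces in N, time in s.
With the tool pointing down it reaches from about 0.4 to 0.85 m from the base axis. Payload 10.4 kg.
Tool frame: the origin (TCP) lies midway between the tips of the shut fingers; the grasp point (between the pads) lies 19 mm behind it; x points along the fingers, z is the direction in which the jaws open and shut, and the axes are right-handed (so a half turn about x gives the same grasp; the last joint's range is limited). The gripper opens to 87 mm and grips with 3 to 60 N. Pads are 19 mm wide; open, the fingers measure 117 mm over their backs; the gripper's body (75 mm by 190 mm) begins 51 mm behind the grasp point.
Start: joints at [-1.159, 0.332, -0.065, 1.46, 0.022, 1.35, -0.088], TCP at [0.263, 0.567, 0.223] pointing down, gripper open.
Joint ranges: [-2.6, 2.6], [-0.5, 2.12], [-1.47, 1.34], [0.16, 2.42], [-1.27, 4.41], [0.06, 2.06], [-2.6, 2.6]. Speed limits (rad/s): [2.22, 2.22, 2.79, 2.79, 3.14, 3.14, 3.14].

INTERFACE

Orientations are given as a unit quaternion [x, y, z, w].
In Python, from bench import read_state, camera, camera_params, close_job gives the robot as it stands.
- The arm moves only by the tool arm_command, never from a script. Its argument "targets" is a list of rows, each a list of 7 numbers: the closure in counts, from 0 (fully open) to 255 (shut), then the shift along the tool's x, y, z in mm, then the turn, a rotation vector about the tool's x, y, z in rad. A call has 1 to 10 rows; each row is the pose to reach, as a shift and turn from the pose commanded when the call began, along the tool's axes at that moment; what a row does not reach only later rows make up. A row lasts 1/10 s, in which the tool goes at most 50 mm and 8.59 degrees, less where a joint would pass 70% of its speed; a pose out of reach is approached as far as the arm can. A call with a gripper value outside its range is refused whole. The fingers move at their own pace and stop on an object; "newtons" is the grip in N (left out, the last holds). Time passes only in rows, so rows that repeat a pose let the fingers close. It gives the time, the measured TCP pose, the force and the opening at its end, in the units of the state.
- read_state(): the state, without advancing time (a new reading comes with each control period).
- camera(name): name is "side" or "top"; returns the picture (480x640x3 uint8, red, green, blue); there is no depth.
- camera_params(name): a dict with "intrinsics" (3x3 intrinsics, pixels), "dist" ([k1, k2, p1, p2, k3] as OpenCV has them; the pictures are not rectified), "xyz" and "orientation" of the camera in the world. Camera axes: x right, y down, z forward; pixel columns grow to the right and rows downward; lengths in m; the calibration is good to about 2 mm. A picture is of the moment at which its call begins. camera_params takes no time and is no camera call.
- close_job(): hands the job in, once; it reports no verdict.
The state is a dict: "time": time; "joint_positions": joint angles; "joint_vel": joint speeds; "joint_torque": joint torques, N m; "ee_pos": TCP position; "eef_rot": TCP orientation; "ft_force": force on the tool from outside, world axes, zero at the start; "torque": the same for the moment, N m; "width": finger opening in m.
Only numpy, scipy, OpenCV 4.12 (cv2) and the standard library are available. Lean on these libraries where they do the work, as an engineer would, in place of code of your own. Each camera call takes 0.05 s, during which the arm holds its last target.

## Working session

There is one attempt and no reset: what is moved stays moved. The work goes in short steps, Python scripts to look and compute and a tool call to move; the robot and the scene stay as the last step left them, time stands still between calls to the robot, and variables do not carry over. Pictures are saved under pics/ and viewed, and the job is handed in when it is done.

Besides the shell and the picture viewer there is one more tool, called after ">>>" in YAML: its name, and indented under it one key for each argument. arm_command: Moves the arm, as the interface text tells. Its arguments: {"type":"object","properties":{"targets":{"type":"array"},"newtons":{"type":"number"}},"required":["targets"]}

```bash
mkdir -p pics; ls
python3 - <<'E'
from bench import *
import cv2
s=read_state(); print(s)
for n in("side","top"):
    p=camera_params(n);print(n,p)
    cv2.imwrite(f"pics/{n}0.png",camera(n)[:,:,::-1])
E
```

```text
pics
{'time': 0.0, 'joint_positions': array([-1.15858571,  0.33287201, -0.06468744,  1.46095361,  0.02161052,
        1.34985948, -0.08849461]), 'joint_vel': array([ 6.92278668e-04, -1.20722165e-03,  2.35727234e-04,  1.26554599e-03,
       -2.03234692e-03, -6.84170451e-04, -2.87298406e-06]), 'joint_torque': array([ 3.73886223e-04, -6.23253107e+01,  2.51035870e-02, -3.89888620e+01,
       -6.12143450e-02,  3.98853596e-02,  6.53914367e-05]), 'ee_pos': array([0.26312917, 0.56649274, 0.22174794]), 'eef_rot': array([-0.38067532,  0.59647595,  0.38009834,  0.5956744 ]), 'ft_force': array([-0.64627507,  0.25635127,  0.03175468]), 'torque': array([-0.00737499,  0.01590157,  0.0559895 ]), 'width': 0.08720124041918151}
side {'intrinsics': array([[519.17662685,   0.        , 315.80673593],
       [  0.        , 519.17662685, 240.01297314],
       [  0.        ,   0.        ,   1.        ]]), 'dist': array([0.03951381, 0.        , 0.        , 0.        , 0.        ]), 'xyz': array([0.43180156, 1.12377923, 0.98202922]), 'orientation': array([-0.07544598,  0.91927245, -0.38452438,  0.03724342])}
top {'intrinsics': array([[478.82220334,   0.        , 313.31502348],
       [  0.        , 478.82220334, 240.95457848],
       [  0.        ,   0.        ,   1.        ]]), 'dist': array([-3.06404956e-05,  0.00000000e+00,  0.00000000e+00,  0.00000000e+00,
        0.00000000e+00]), 'xyz': array([0.35537733, 0.18457881, 1.38908845]), 'orientation': array([-0.69922405,  0.70929066, -0.05960242,  0.06663366])}
```

View pics/side0.png

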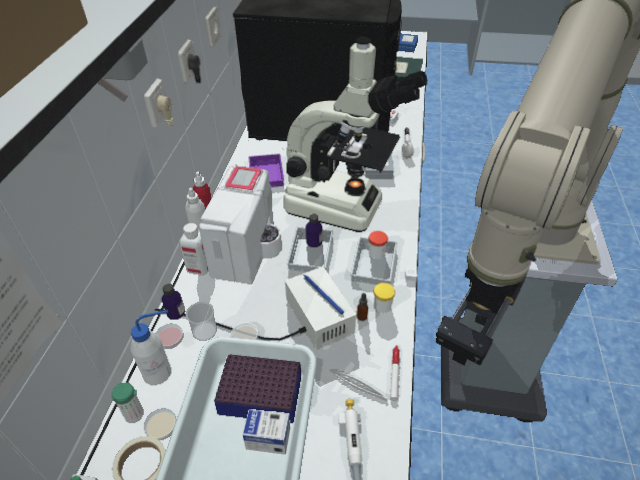

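View pics/top0.png

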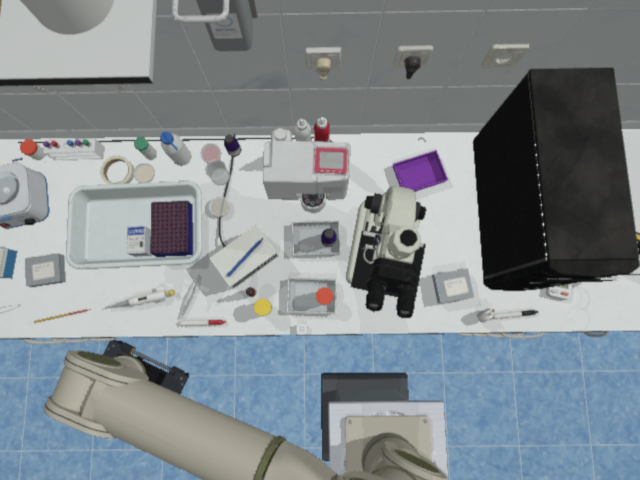

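The overview shows the unit with the blue pen (side ~(322,293), top ~(245,257)), cup (yellow lid) side (384,293)/top (263,307), dropper side (363,306)/top (251,292). The reagent tray is at top (313,239), the specimen tray at top (312,297). Next I take enlarged crops.

```bash
cat > h.py <<'E'
import numpy as np, cv2
from scipy.spatial.transform import Rotation as R
from bench import *
P={n:camera_params(n) for n in("side","top")}
def ray(n,uv):
    p=P[n];q=cv2.undistortPoints(np.array([[uv]],float),p["intrinsics"],p["dist"])[0,0]
    d=R.from_quat(p["orientation"]).apply([q[0],q[1],1]);return p["xyz"],d/np.linalg.norm(d)
def atz(n,uv,z):
    o,d=ray(n,uv);return o+d*(z-o[2])/d[2]
def tri(us,ut):
    o1,d1=ray("side",us);o2,d2=ray("top",ut)
    t=np.linalg.lstsq(np.c_[d1,-d2],o2-o1,rcond=None)[0]
    a,b=o1+t[0]*d1,o2+t[1]*d2
    return (a+b)/2,np.linalg.norm(a-b)
def proj(n,X):
    p=P[n];r=R.from_quat(p["orientation"]).inv();Xc=r.apply(np.atleast_2d(X)-p["xyz"])
    return cv2.projectPoints(Xc,np.zeros(3),np.zeros(3),p["intrinsics"],p["dist"])[0][:,0]
def crop(img,u0,v0,w,h,k,fn):
    c=cv2.resize(img[v0:v0+h,u0:u0+w],None,fx=k,fy=k,interpolation=cv2.INTER_CUBIC)
    for i in range(0,w,10):
        cv2.line(c,(i*k,0),(i*k,6 if i%50 else 14),(255,0,255),1)
        if i%20==0: cv2.putText(c,str(u0+i),(i*k,24),0,.35,(255,0,255),1)
    for i in range(0,h,10):
        cv2.line(c,(0,i*k),(6,i*k),(255,0,255),1)
        if i%20==0: cv2.putText(c,str(v0+i),(8,i*k+4),0,.35,(255,0,255),1)
    cv2.imwrite(fn,c)
E
python3 - <<'E'
from h import *
s=cv2.imread("pics/side0.png");t=cv2.imread("pics/top0.png")
crop(s,270,205,160,145,5,"pics/s1.png")
crop(t,180,210,160,120,5,"pics/t1.png")
E
```

```text
(no output)
```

View pics/s1.png

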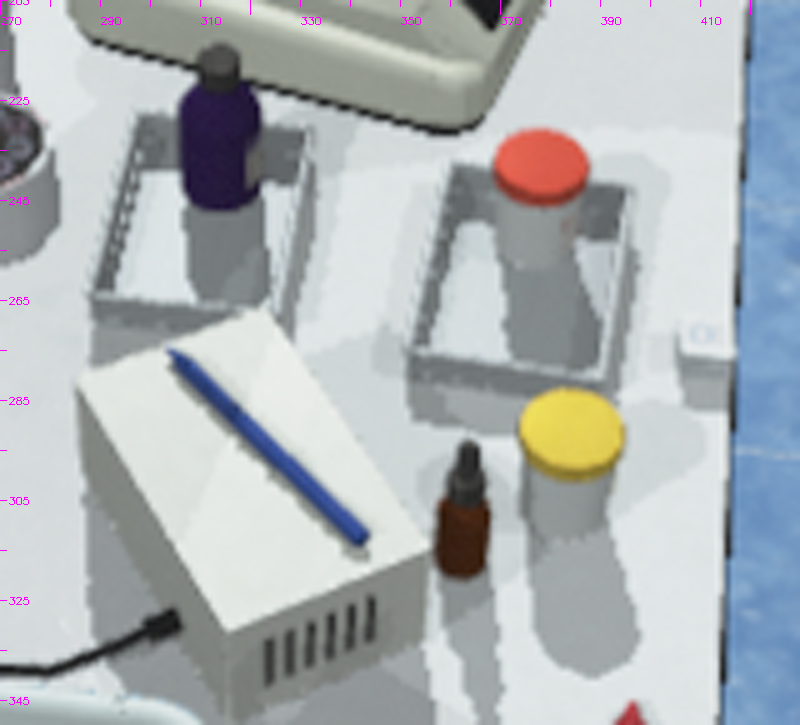

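View pics/t1.png

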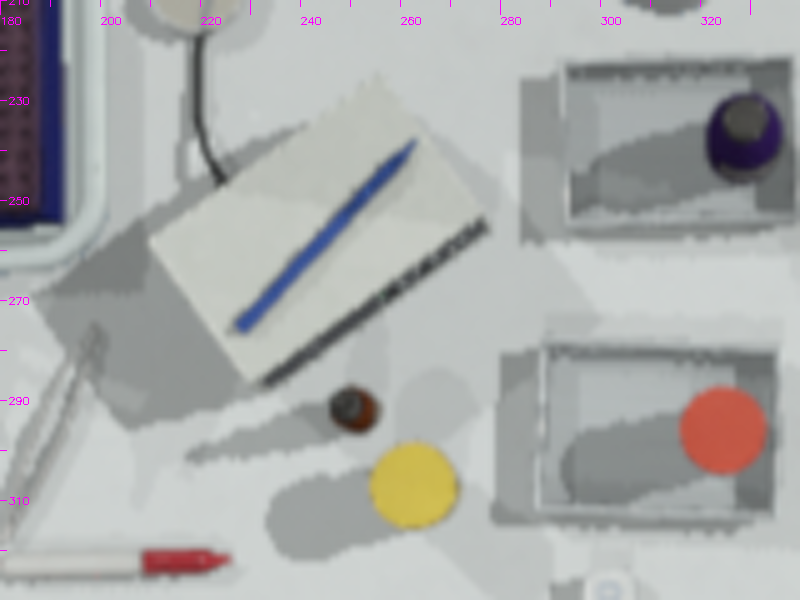

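```bash
cat > m.py <<'E'
from h import *
for nm,a,b in [("FL",(356,315),(231.5,287)),("BL",(316,331),(209.5,258)),("BR",(286,281.5),(255,226)),("FR",(322,267),(277,255)),
 ("pentip",(303.5,275),(261.5,238.5)),("penend",(342.5,313),(227.5,275.5)),
 ("cuplid",(384.5,290.5),(262.8,306.8)),("redlid",(378,238),(324,296)),("bulbtop",(363.7,294.5),(248.5,290.5)),("purpcap",(313.7,216),(327.5,233.5))]:
    p,e=tri(a,b);print(nm,p.round(4),round(e,4))
from scipy.optimize import least_squares
def Rz(a):return np.array([[np.cos(a),-np.sin(a)],[np.sin(a),np.cos(a)]])
cs=np.array([[-.05,.08],[.05,.08],[.05,-.08],[-.05,-.08]])
ob={"side":[(356,315),(316,331),(286,281.5),(322,267)],"top":[(231.5,287),(209.5,258),(255,226),(277,255)]}
f=lambda v:np.concatenate([(proj(n,np.c_[cs@Rz(v[2]).T+v[:2],np.full(4,.074)])-np.array(ob[n])).ravel() for n in ob])
s=least_squares(f,[.7,.3,.5]);print("unit",s.x.round(4),np.degrees(s.x[2]),s.fun.round(1))
x,y,a=s.x
ap=Rz(a)@[-.05,.04]+[x,y];print("aperture",ap,"dir",Rz(a)[:,0])
# trays: rim z .022, outer corners
for nm,ot in [("reag",[(291.5,222),(336,221.5),(337.5,254),(293,255.5)]),("spec",[(287,279.5),(334.5,280),(334,313),(287,312)])]:
    for q in ot: print(nm,atz("top",q,.022).round(3))
for nm,os in [("reag",[(288,264.5),(328,267.5),(333,230.5),(296.5,228)]),("spec",[(352,276),(392,281.5),(396.5,242.5),(360,238)])]:
    for q in os: print(nm,"S",atz("side",q,.022).round(3))
E
python3 m.py
```

```text
FL [0.4698 0.4243 0.0651] 0.0022
BL [0.5494 0.4856 0.0731] 0.0001
BR [0.6399 0.3598 0.072 ] 0.0023
FR [0.5614 0.2982 0.0673] 0.0107
pentip [0.6023 0.3403 0.0797] 0.0021
penend [0.4996 0.4335 0.0782] 0.0005
cuplid [0.414  0.3381 0.0575] 0.0009
redlid [0.4421 0.1687 0.0585] 0.0028
bulbtop [0.4586 0.3751 0.0785] 0.0025
purpcap [0.6097 0.1567 0.0995] 0.0021
unit [0.5552 0.3932 0.6291] 36.04634278311473 [ 1.5 -0.7  0.2  0.5 -0.6 -1.2  1.9 -1.1 -2.1  0.1 -0.7  0.3  0.6 -1.5
 -0.6 -2.4]
aperture [0.49121671 0.39611576] dir [0.80854131 0.58843942]
reag [0.66  0.26  0.022]
reag [0.659 0.13  0.022]
reag [0.563 0.127 0.022]
reag [0.561 0.256 0.022]
spec [0.492 0.273 0.022]
spec [0.488 0.138 0.022]
spec [0.395 0.141 0.022]
spec [0.4   0.274 0.022]
reag S [0.659 0.262 0.022]
reag S [0.558 0.256 0.022]
reag S [0.565 0.121 0.022]
reag S [0.664 0.127 0.022]
spec S [0.496 0.274 0.022]
spec S [0.398 0.277 0.022]
spec S [0.395 0.14  0.022]
spec S [0.491 0.138 0.022]
```

```bash
cat >> h.py <<'E'
def Rdown(jaw):  # tool x down, jaw(z) at azimuth jaw (rad)
    x=np.array([0,0,-1.]);z=np.array([np.cos(jaw),np.sin(jaw),0]);return R.from_matrix(np.c_[x,np.cross(z,x),z])
def jawaz(s): 
    z=R.from_quat(s["eef_rot"]).as_matrix()[:,2];return np.degrees(np.arctan2(z[1],z[0]))
def plan(pos,jawdeg,s=None,flip=True):
    s=s or read_state();r0=R.from_quat(s["eef_rot"]);best=None
    for k in ([0,180] if flip else [0]):
        r=Rdown(np.radians(jawdeg+k));rv=(r0.inv()*r).as_rotvec()
        if best is None or np.linalg.norm(rv)<np.linalg.norm(best):best=rv
    d=r0.inv().apply(np.array(pos)-s["ee_pos"])*1000
    print("shift mm",d.round(1),"rot",best.round(4),"rows>=",max(np.linalg.norm(d)/50,np.degrees(np.linalg.norm(best))/8.59))
def st():
    s=read_state();print("t",s["time"],"pos",s["ee_pos"].round(4),"jaw",jawaz(s).round(2),"x",R.from_quat(s["eef_rot"]).as_matrix()[:,0].round(4),"F",s["ft_force"].round(2),"w",round(s["width"],4),"q",s["joint_positions"].round(2));return s
E
python3 - <<'E'
from h import *
s=st()
print("cup",atz("top",(262.8,306.8),.06),atz("side",(384.5,290.5),.06))
print("red",atz("top",(324,296),.06),atz("side",(378,238),.06))
print("bulb",atz("top",(249,290.7),.086),atz("side",(363.7,294),.086))
print("eyep",atz("top",(374,312),.4),atz("top",(407,312),.4),atz("side",(425,78),.4),atz("side",(408,105),.4))
print("cov",atz("top",(302,329),.018), "marker",atz("top",(226,322),.01),atz("top",(180,323),.01))
plan([.413,.337,.13],126)
E
```

```text
t 0.1 pos [0.2631 0.5665 0.2219] jaw 65.09 x [-5.0e-04 -1.1e-03 -1.0e+00] F [0.51 0.43 0.49] w 0.0868 q [-1.16  0.33 -0.06  1.46  0.02  1.35 -0.09]
cup [0.41339274 0.33788648 0.06      ] [0.41448976 0.34021927 0.06      ]
red [0.44065393 0.16877459 0.06      ] [0.44351495 0.17004676 0.06      ]
bulb [0.45618489 0.37268727 0.086     ] [0.45970932 0.3797647  0.086     ]
eyep [0.38489503 0.07132887 0.4       ] [0.3839777  0.00410427 0.4       ] [ 0.37686493 -0.02373406  0.4       ] [0.41006304 0.10230985 0.4       ]
cov [0.35168095 0.23183247 0.018     ] marker [0.37411932 0.44826543 0.01      ] [0.37307104 0.57947225 0.01      ]
shift mm [  92.  -232.6 -145. ] rot [-1.0631e+00 -1.1000e-03 -6.0000e-04] rows>= 7.090860236721449
```

Candidates: the cup is the yellow lid, top (263,307), against the red-lidded stored cup (324,296). The dropper is brown, top (250,291), against the purple bottles at (328,237) and (233,145). The pen is blue, top (245,257), against the marker (205,323), pencil and pipettes. The specimen tray (311,297) holds the red-lid cup and the reagent tray (314,239) holds the purple bottle; the purple tray (420,172) is not meant. The crops confirm these choices, so I move above the cup.

Run:
```python
from h import *
plan([.414,.339,.13],-20)
```

```text
shift mm [  92.  -232.7 -142.7] rot [ 1.4851e+00 -9.0000e-04  1.0000e-03] rows>= 9.905654264529742
```

>>> arm_command:
  targets:
    - [0, 40, -50, -30, 0.14, 0, 0]
    - [0, 92, -232.7, -142.7, 1.485, 0, 0]
    - [0, 92, -232.7, -142.7, 1.485, 0, 0]
    - [0, 92, -232.7, -142.7, 1.485, 0, 0]
    - [0, 92, -232.7, -142.7, 1.485, 0, 0]
    - [0, 92, -232.7, -142.7, 1.485, 0, 0]
    - [0, 92, -232.7, -142.7, 1.485, 0, 0]
    - [0, 92, -232.7, -142.7, 1.485, 0, 0]
    - [0, 92, -232.7, -142.7, 1.485, 0, 0]
    - [0, 92, -232.7, -142.7, 1.485, 0, 0]
  newtons: 20

```text
time: 1.1
ee_pos: [0.414, 0.3392, 0.1302]
eef_rot: [0.125, 0.696, -0.125, 0.696]
ft_force: [0.4, -0.4, -0.6]
width: 0.0871
```

>>> arm_command:
  targets:
    - [0, 0, 0, 0, 0, 0, 0]
    - [0, 0, 0, 0, 0, 0, 0]

```text
time: 1.3
ee_pos: [0.414, 0.3394, 0.1304]
eef_rot: [0.121, 0.697, -0.121, 0.697]
ft_force: [-0.3, -0.2, 0.0]
width: 0.0868
```

Run:
```python
from h import *
st();plan([.414,.339,.028],-20)
for n in P:
    im=camera(n)[:,:,::-1]; cv2.imwrite(f"pics/{n}2.png",im)
a=cv2.imread("pics/side2.png");b=cv2.imread("pics/top2.png")
cv2.imwrite("pics/b2.png",np.hstack([cv2.resize(a[150:450,250:550],(400,400)),cv2.resize(b[180:380,160:360],(400,400))]))
```

```text
t 1.3 pos [0.414  0.3394 0.1304] jaw -19.73 x [-3.e-04 -3.e-04 -1.e+00] F [-0.25 -0.18  0.03] w 0.0868 q [-0.98  0.21  0.23  1.83 -0.05  1.11 -1.07]
shift mm [ 1.024e+02 -3.000e-01  1.000e-01] rot [ 0.0046 -0.0002  0.0004] rows>= 2.047074789300368
```

View pics/b2.png

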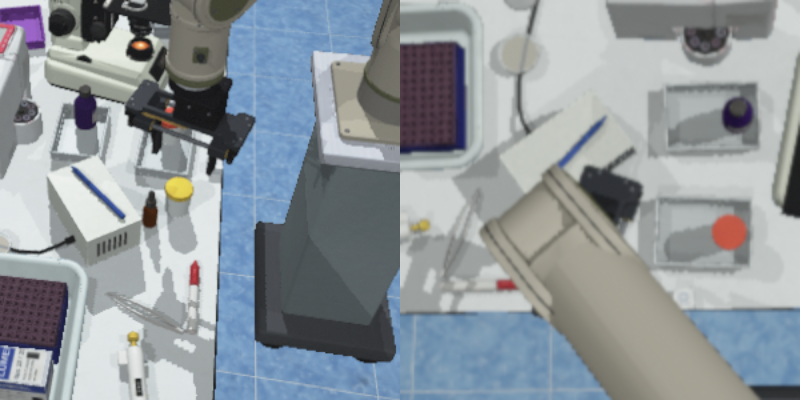

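The gripper hangs above the cup; the dropper stands clear. I check its projection and descend.

Run:
```python
from h import *
s=read_state();z=R.from_quat(s["eef_rot"]).as_matrix()[:,2]
q=proj("side",[s["ee_pos"],s["ee_pos"]+.05*z,s["ee_pos"]-.05*z]);print(q,(q-[250,150])*4/3)
```

```text
[[387.32199304 269.63919181]
 [366.74914602 261.62255357]
 [408.57780761 277.92222398]] [[183.09599072 159.51892242]
 [155.66552802 148.83007143]
 [211.43707681 170.56296531]]
```

>>> arm_command:
  targets:
    - [0, 40, 0, 0, 0, 0, 0]
    - [0, 75, 0, 0, 0, 0, 0]
    - [0, 102, 0, 0, 0, 0, 0]
    - [0, 102, 0, 0, 0, 0, 0]
    - [130, 102, 0, 0, 0, 0, 0]
    - [130, 102, 0, 0, 0, 0, 0]
    - [130, 102, 0, 0, 0, 0, 0]
    - [130, 102, 0, 0, 0, 0, 0]
    - [130, 102, 0, 0, 0, 0, 0]
  newtons: 20

```text
time: 2.3
ee_pos: [0.4145, 0.3397, 0.0292]
eef_rot: [0.123, 0.696, -0.122, 0.697]
ft_force: [-1.1, 0.2, 1.1]
width: 0.0549
```

>>> arm_command:
  targets:
    - [170, 0, 0, 0, 0, 0, 0]
    - [170, 0, 0, 0, 0, 0, 0]
    - [170, 0, 0, 0, 0, 0, 0]
    - [170, 0, 0, 0, 0, 0, 0]
  newtons: 20

```text
time: 2.7
ee_pos: [0.4144, 0.3396, 0.0288]
eef_rot: [0.123, 0.696, -0.123, 0.696]
ft_force: [0.1, 0.2, 2.5]
width: 0.0471
```

>>> arm_command:
  targets:
    - [170, 0, 0, 0, 0, 0, 0]
    - [170, 0, 0, 0, 0, 0, 0]
    - [170, -20, 0, 0, 0, 0, 0]
    - [170, -50, 0, 0, 0, 0, 0]
    - [170, -50, 0, 0, 0, 0, 0]

```text
time: 3.2
ee_pos: [0.4157, 0.3406, 0.0816]
eef_rot: [0.124, 0.695, -0.121, 0.697]
ft_force: [0.1, -0.3, -0.6]
width: 0.0465
```

Run:
```python
from h import *
st();plan([.444,.240,.079],0);plan([.444,.240,.032],0)
im=camera("side")[:,:,::-1]; cv2.imwrite(f"pics/side3.png",im)
crop(im,320,180,120,120,6,"pics/s3.png")
```

```text
t 3.2 pos [0.4157 0.3406 0.0816] jaw -20.01 x [ 0.0033  0.0035 -1.    ] F [ 0.14 -0.29 -0.58] w 0.0465 q [-0.97  0.26  0.23  1.87 -0.07  1.01 -1.06]
shift mm [  2.3 -84.9  61.1] rot [-0.3492  0.0026 -0.004 ] rows>= 2.3296631599328887
shift mm [ 49.3 -85.1  61. ] rot [-0.3492  0.0026 -0.004 ] rows>= 2.3296631599328887
```

View pics/s3.png

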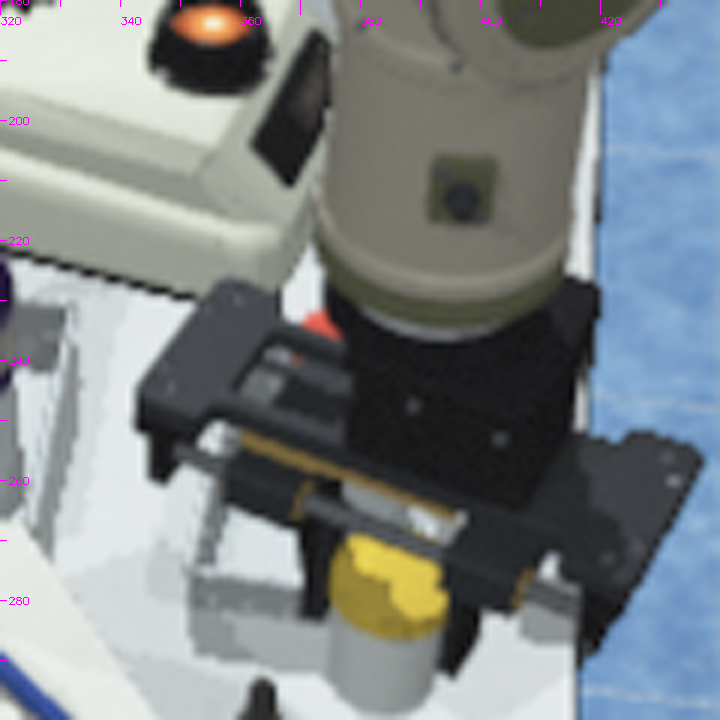

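The cup hangs upright from the jaws by its lid (side (383,285)). I move it over the tray.

>>> arm_command:
  targets:
    - [170, 0, -40, 30, -0.14, 0, 0]
    - [170, 1, -85, 61, -0.349, 0.002, -0.003]
    - [170, 1, -85, 61, -0.349, 0.002, -0.003]
    - [170, 1, -85, 61, -0.349, 0.002, -0.003]
    - [170, 1, -85, 61, -0.349, 0.002, -0.003]
    - [170, 1, -85, 61, -0.349, 0.002, -0.003]

```text
time: 3.85
ee_pos: [0.4418, 0.2401, 0.0771]
eef_rot: [-0.001, 0.708, -0.001, 0.706]
ft_force: [-0.4, 0.3, -0.6]
width: 0.047
```

Run:
```python
from h import *
st();plan([.444,.240,.033],0)
```

```text
t 3.85 pos [0.4418 0.2401 0.0771] jaw 0.02 x [-0.003  -0.0025 -1.    ] F [-0.43  0.33 -0.6 ] w 0.047 q [-0.81  0.2   0.25  1.96 -0.06  0.99 -0.54]
shift mm [44.1  0.   2.4] rot [ 0.0004 -0.003   0.0025] rows>= 0.8838069100594876
```

>>> arm_command:
  targets:
    - [170, 20, 0, 1, 0, -0.003, 0.002]
    - [170, 38, 0, 2.4, 0, -0.003, 0.002]
    - [170, 43, 0, 2.4, 0, -0.003, 0.002]
    - [170, 44.5, 0, 2.4, 0, -0.003, 0.002]
    - [170, 44.5, 0, 2.4, 0, -0.003, 0.002]
    - [170, 44.5, 0, 2.4, 0, -0.003, 0.002]

```text
time: 4.45
ee_pos: [0.4451, 0.2391, 0.0338]
eef_rot: [0.0, 0.707, 0.0, 0.708]
ft_force: [-0.2, -0.7, 0.2]
width: 0.0469
```

>>> arm_command:
  targets:
    - [170, 1.5, 0, 0, 0, 0, 0]
    - [170, 1.5, 0, 0, 0, 0, 0]
    - [80, 1.5, 0, 0, 0, 0, 0]
    - [80, 1.5, 0, 0, 0, 0, 0]
    - [80, 1.5, 0, 0, 0, 0, 0]
    - [80, 1.5, 0, 0, 0, 0, 0]
    - [80, 1.5, 0, 0, 0, 0, 0]

```text
time: 5.15
ee_pos: [0.4447, 0.2386, 0.0315]
eef_rot: [-0.0, 0.707, -0.0, 0.707]
ft_force: [-0.4, 0.0, 0.8]
width: 0.0595
```

Run:
```python
from h import *
st()
```

```text
t 5.15 pos [0.4447 0.2386 0.0315] jaw -0.0 x [ 5.e-04 -5.e-04 -1.e+00] F [-0.45  0.04  0.78] w 0.0595 q [-0.8   0.27  0.24  1.99 -0.08  0.89 -0.51]
```

>>> arm_command:
  targets:
    - [80, -30, 0, 0, 0, 0, 0]
    - [80, -70, 0, 0, 0, 0, 0]
    - [0, -115, 0, 0, 0, 0, 0]
    - [0, -115, 0, 0, 0, 0, 0]

```text
time: 5.55
ee_pos: [0.4475, 0.2403, 0.1523]
eef_rot: [0.002, 0.704, 0.002, 0.71]
ft_force: [1.0, 0.4, 0.2]
width: 0.0687
```

Run:
```python
from h import *
st();plan([.458,.376,.135],-54)
im=camera("side")[:,:,::-1]; cv2.imwrite(f"pics/side4.png",im)
crop(im,280,200,140,140,5,"pics/s4.png")
```

```text
t 5.55 pos [0.4475 0.2403 0.1523] jaw -0.02 x [ 0.0079  0.0052 -1.    ] F [0.97 0.4  0.16] w 0.0687 q [-0.82  0.12  0.26  1.88 -0.03  1.14 -0.55]
shift mm [ 18.1 135.6  10.3] rot [ 0.9421  0.0048 -0.0085] rows>= 6.284287581199016
```

View pics/s4.png

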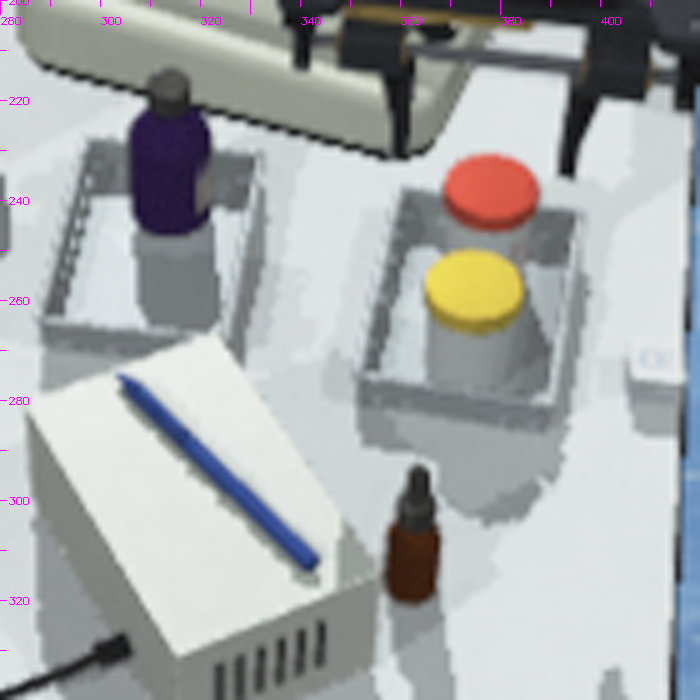

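The cup stands upright in the specimen tray (side (372,262)) beside the red one. I refine the dropper's position from its base.

Run:
```python
from h import *
o,_=ray("side",(0,0))
p=atz("side",(361.7,320.4),0);h=(p-o)[:2];h/=np.linalg.norm(h);print("base S",p[:2]+.013*h)
for z,q in [(.05,(251.2,291.8)),(.04,(251.5,292))]: print(atz("top",q,z))
for X in ([.456,.373],[.458,.376],[.459,.372]):
    print(X,proj("side",[[*X,.0],[*X,.05],[*X,.086]]).round(1).tolist(),proj("top",[[*X,.0],[*X,.05],[*X,.086]]).round(1).tolist())
```

```text
base S [0.45939628 0.3748705 ]
[0.45581805 0.37169881 0.05      ]
[0.45599506 0.37224552 0.04      ]
[0.456, 0.373] [[363.6, 315.5], [364.8, 302.0], [365.7, 291.9]] [[253.1, 293.0], [250.7, 291.7], [248.9, 290.8]]
[0.458, 0.376] [[362.6, 316.4], [363.8, 303.0], [364.6, 292.8]] [[252.1, 292.3], [249.7, 291.0], [247.8, 290.0]]
[0.459, 0.372] [[362.4, 315.0], [363.5, 301.5], [364.4, 291.4]] [[253.5, 292.0], [251.1, 290.7], [249.3, 289.7]]
```

Run:
```python
from h import *
t=cv2.imread("pics/top0.png");crop(t,215,265,70,55,11,"pics/t5.png")
```

```text
(no output)
```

View pics/t5.png

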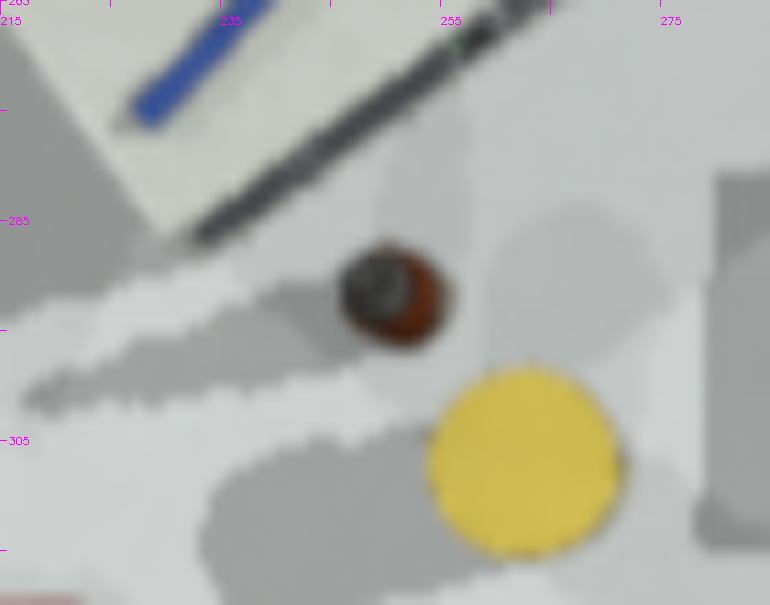

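Body centre at top (251.3,292), so the dropper stands at about (0.457, 0.374).

Run:
```python
from h import *
plan([.457,.374,.135],-54)
```

```text
shift mm [ 14.9 134.3  10.7] rot [ 0.9424  0.0031 -0.0053] rows>= 6.28591600220369
```

>>> arm_command:
  targets:
    - [0, 0, 40, 3, 0.14, 0, 0]
    - [0, 18, 133.5, 9.5, 0.942, 0.005, -0.008]
    - [0, 18, 133.5, 9.5, 0.942, 0.005, -0.008]
    - [0, 18, 133.5, 9.5, 0.942, 0.005, -0.008]
    - [0, 18, 133.5, 9.5, 0.942, 0.005, -0.008]
    - [0, 18, 133.5, 9.5, 0.942, 0.005, -0.008]
    - [0, 18, 133.5, 9.5, 0.942, 0.005, -0.008]
    - [0, 18, 133.5, 9.5, 0.942, 0.005, -0.008]
    - [0, 18, 133.5, 9.5, 0.942, 0.005, -0.008]
    - [0, 18, 133.5, 9.5, 0.942, 0.005, -0.008]

```text
time: 6.6
ee_pos: [0.454, 0.372, 0.128]
eef_rot: [0.317, 0.632, -0.323, 0.629]
ft_force: [0.8, 1.0, 0.9]
width: 0.0871
```

Run:
```python
from h import *
st();plan([.457,.374,.023],-54)
im=camera("side")[:,:,::-1]; cv2.imwrite(f"pics/side6.png",im)
crop(im,300,200,120,140,5,"pics/s6.png")
```

```text
t 6.6 pos [0.454 0.372 0.128] jaw -53.89 x [-0.0078 -0.0057 -1.    ] F [0.83 0.97 0.94] w 0.0871 q [-1.02  0.33  0.31  1.69 -0.11  1.15 -1.62]
shift mm [1.049e+02 4.600e+00 1.000e-01] rot [0.0019 0.     0.0096] rows>= 2.100714504189116
```

View pics/s6.png

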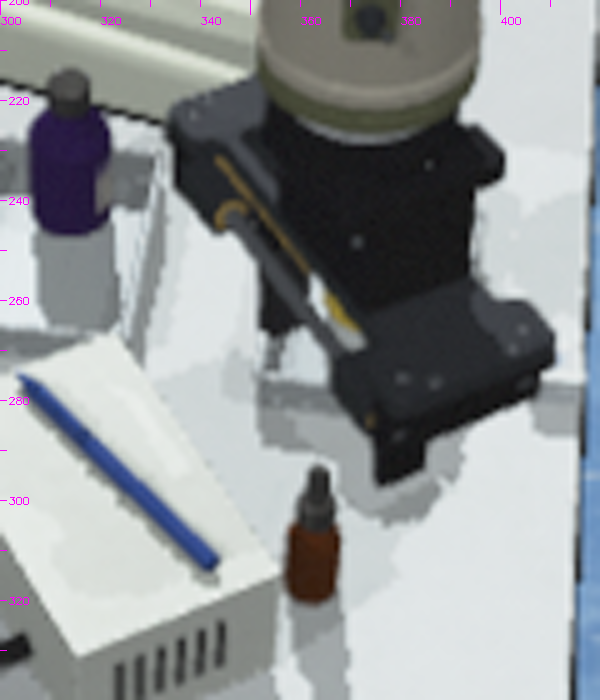

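The gripper straddles the dropper with its jaws parallel to the panel. I descend.

>>> arm_command:
  targets:
    - [0, 2, 4.6, 0, 0.002, 0, 0.009]
    - [0, 40, 4.6, 0, 0.002, 0, 0.009]
    - [0, 80, 4.6, 0, 0.002, 0, 0.009]
    - [0, 104, 4.6, 0, 0.002, 0, 0.009]
    - [100, 104, 4.6, 0, 0.002, 0, 0.009]
    - [200, 104, 4.6, 0, 0.002, 0, 0.009]
    - [200, 104, 4.6, 0, 0.002, 0, 0.009]
    - [200, 104, 4.6, 0, 0.002, 0, 0.009]
    - [200, 104, 4.6, 0, 0.002, 0, 0.009]
    - [200, 104, 4.6, 0, 0.002, 0, 0.009]

```text
time: 7.65
ee_pos: [0.4575, 0.3746, 0.0251]
eef_rot: [0.322, 0.63, -0.321, 0.63]
ft_force: [0.8, -0.6, 0.7]
width: 0.0467
```

>>> arm_command:
  targets:
    - [215, 0, 0, 0, 0, 0, 0]
    - [215, 0, 0, 0, 0, 0, 0]
    - [215, 0, 0, 0, 0, 0, 0]
    - [215, 0, 0, 0, 0, 0, 0]
    - [215, 0, 0, 0, 0, 0, 0]

```text
time: 8.15
ee_pos: [0.4571, 0.3743, 0.0244]
eef_rot: [0.322, 0.63, -0.321, 0.63]
ft_force: [-0.3, 0.2, 1.6]
width: 0.0254
```

Run:
```python
from h import *
st()
```

```text
t 8.15 pos [0.4571 0.3743 0.0244] jaw -54.08 x [-0.e+00  1.e-04 -1.e+00] F [-0.3   0.2   1.58] w 0.0254 q [-0.99  0.45  0.28  1.77 -0.15  0.94 -1.59]
```

>>> arm_command:
  targets:
    - [215, 0, 0, 0, 0, 0, 0]
    - [215, -20, 0, 0, 0, 0, 0]
    - [215, -60, 0, 0, 0, 0, 0]
    - [215, -110, 0, 0, 0, 0, 0]
    - [215, -145, 0, 0, 0, 0, 0]
    - [215, -145, 0, 0, 0, 0, 0]
    - [215, -145, 0, 0, 0, 0, 0]

```text
time: 8.85
ee_pos: [0.4573, 0.3745, 0.1699]
eef_rot: [0.322, 0.63, -0.321, 0.63]
ft_force: [0.2, 0.3, -1.7]
width: 0.0251
```

Run:
```python
from h import *
st();plan([.54,.30,.17],-30);plan([.611,.226,.15],0)
im=camera("side")[:,:,::-1]; cv2.imwrite(f"pics/side7.png",im)
```

```text
t 8.85 pos [0.4573 0.3745 0.1699] jaw -54.08 x [ 8.0e-04  1.2e-03 -1.0e+00] F [ 0.16  0.35 -1.66] w 0.0251 q [-1.02  0.29  0.32  1.64 -0.1   1.22 -1.63]
shift mm [-1.000e-01  2.320e+01  1.089e+02] rot [-4.203e-01 -2.000e-04 -1.500e-03] rows>= 2.8035185492331127
shift mm [ 19.9  37.3 210.4] rot [-9.439e-01  2.000e-04 -1.500e-03] rows>= 6.295941787393595
```

View pics/side7.png

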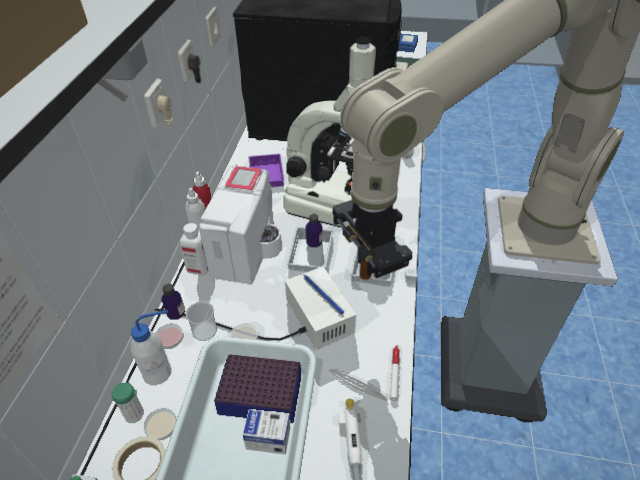

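The dropper is held upright (side (365,268)). The arm passes well above the microscope's near side. I go to the reagent tray.

>>> arm_command:
  targets:
    - [215, 0, 8, 40, -0.14, 0, 0]
    - [215, 0, 23, 109, -0.42, 0, -0.001]
    - [215, 0, 23, 109, -0.42, 0, -0.001]
    - [215, 0, 28, 150, -0.6, 0, -0.001]
    - [215, 10, 37.3, 210.4, -0.944, 0, -0.001]
    - [215, 10, 37.3, 210.4, -0.944, 0, -0.001]
    - [215, 10, 37.3, 210.4, -0.944, 0, -0.001]
    - [215, 10, 37.3, 210.4, -0.944, 0, -0.001]
    - [215, 10, 37.3, 210.4, -0.944, 0, -0.001]
    - [215, 10, 37.3, 210.4, -0.944, 0, -0.001]

```text
time: 9.9
ee_pos: [0.6102, 0.2264, 0.1588]
eef_rot: [-0.0, 0.708, -0.001, 0.707]
ft_force: [0.9, -0.2, -0.3]
width: 0.0253
```

Run:
```python
from h import *
st();plan([.611,.226,.028],0)
im=camera("side")[:,:,::-1]; cv2.imwrite(f"pics/side8.png",im);
cv2.imwrite("pics/top8.png",camera("top")[:,:,::-1])
```

```text
t 9.9 pos [0.6102 0.2264 0.1588] jaw -0.05 x [-0.0013 -0.001  -1.    ] F [ 0.93 -0.2  -0.31] w 0.0253 q [-0.62  0.43  0.27  1.48 -0.12  1.25 -0.35]
shift mm [130.8  -0.2   1. ] rot [-0.0009 -0.0013  0.001 ] rows>= 2.616800509295786
```

View pics/side8.png

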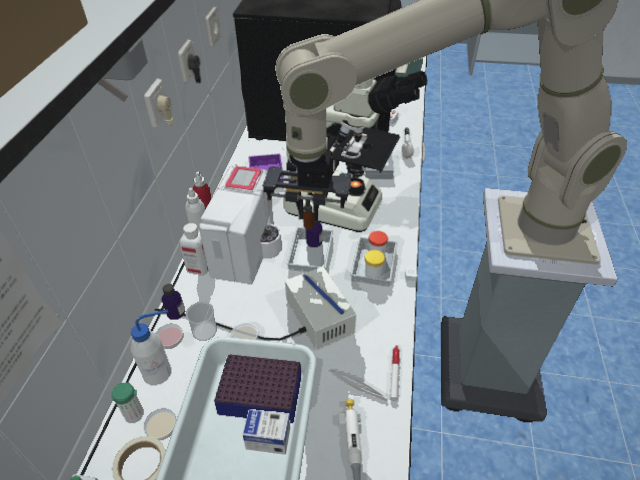

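View pics/top8.png

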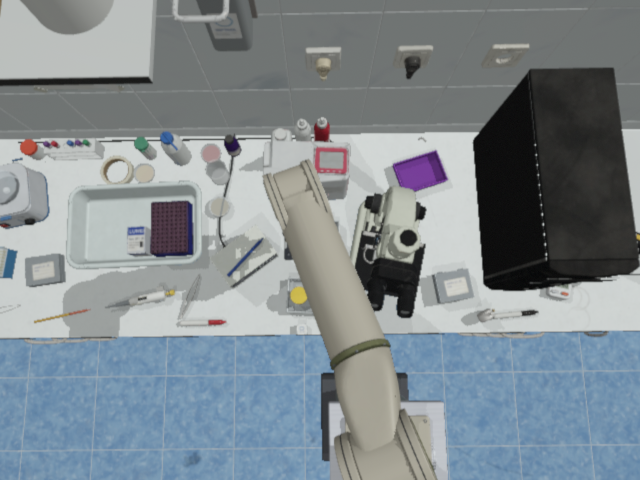

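The forearm is left of and above the eyepieces (top (372,305) against (368,305), with the forearm much higher), so it is clear. I lower the dropper.

>>> arm_command:
  targets:
    - [215, 40, 0, 1, -0.001, -0.001, 0.001]
    - [215, 80, 0, 1, -0.001, -0.001, 0.001]
    - [215, 115, 0, 1, -0.001, -0.001, 0.001]
    - [215, 125, 0, 1, -0.001, -0.001, 0.001]
    - [215, 129, 0, 1, -0.001, -0.001, 0.001]
    - [215, 130.5, 0, 1, -0.001, -0.001, 0.001]
    - [215, 130.5, 0, 1, -0.001, -0.001, 0.001]
    - [215, 130.5, 0, 1, -0.001, -0.001, 0.001]

```text
time: 10.8
ee_pos: [0.6127, 0.2261, 0.0306]
eef_rot: [0.0, 0.706, 0.001, 0.708]
ft_force: [0.2, 0.0, -0.6]
width: 0.0252
```

Run:
```python
from h import *
st()
```

```text
t 10.8 pos [0.6127 0.2261 0.0306] jaw 0.05 x [ 0.0029  0.0014 -1.    ] F [ 0.24  0.   -0.61] w 0.0252 q [-0.6   0.56  0.24  1.59 -0.15  1.01 -0.32]
```

>>> arm_command:
  targets:
    - [215, 0, 0, 0, 0, 0, 0]
    - [215, 1.2, 0, 0, 0, 0, 0]
    - [215, 1.2, 0, 0, 0, 0, 0]
    - [215, 1.2, 0, 0, 0, 0, 0]

```text
time: 11.2
ee_pos: [0.6117, 0.2257, 0.0278]
eef_rot: [-0.0, 0.707, 0.0, 0.707]
ft_force: [-0.3, -0.4, -0.1]
width: 0.0256
```

Run:
```python
from h import *
st()
```

```text
t 11.2 pos [0.6117 0.2257 0.0278] jaw 0.06 x [ 5.e-04  2.e-04 -1.e+00] F [-0.3  -0.42 -0.14] w 0.0256 q [-0.6   0.56  0.24  1.59 -0.15  1.01 -0.32]
```

Within half a millimetre of the floor; I release gently and retreat upward.

>>> arm_command:
  targets:
    - [215, 0.5, 0, 0, 0, 0, 0]
    - [215, 0.5, 0, 0, 0, 0, 0]
    - [140, 0.5, 0, 0, 0, 0, 0]
    - [140, 0.5, 0, 0, 0, 0, 0]
    - [140, 0.5, 0, 0, 0, 0, 0]
    - [140, 0.5, 0, 0, 0, 0, 0]
    - [140, 0.5, 0, 0, 0, 0, 0]

```text
time: 11.9
ee_pos: [0.6117, 0.2256, 0.0272]
eef_rot: [-0.0, 0.707, 0.0, 0.707]
ft_force: [-0.2, -0.4, -1.3]
width: 0.0392
```

>>> arm_command:
  targets:
    - [130, -20, 0, 0, 0, 0, 0]
    - [130, -60, 0, 0, 0, 0, 0]
    - [130, -100, 0, 0, 0, 0, 0]
    - [130, -140, 0, 0, 0, 0, 0]
    - [130, -140, 0, 0, 0, 0, 0]

```text
time: 12.4
ee_pos: [0.6145, 0.2265, 0.1738]
eef_rot: [0.001, 0.704, 0.002, 0.71]
ft_force: [0.4, -0.1, 0.1]
width: 0.0428
```

Run:
```python
from h import *
st()
im=camera("side")[:,:,::-1]; cv2.imwrite(f"pics/side9.png",im);
crop(im,280,200,140,140,5,"pics/s9.png")
```

```text
t 12.4 pos [0.6145 0.2265 0.1738] jaw 0.04 x [ 0.0094  0.0044 -0.9999] F [ 0.36 -0.1   0.06] w 0.0428 q [-0.62  0.42  0.27  1.46 -0.12  1.26 -0.34]
```

View pics/s9.png

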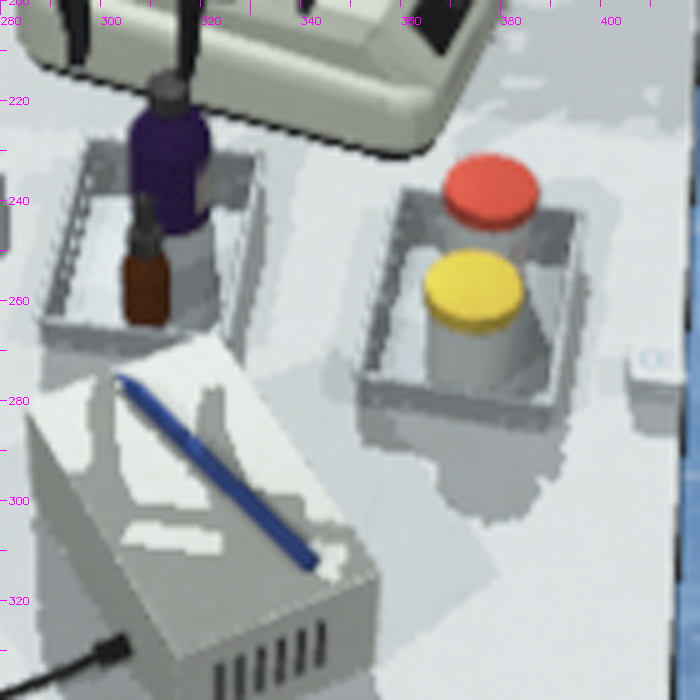

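Both items stand upright in their trays (dropper side (308,248), cup side (372,270)). Next the pen and unit, measured more closely in larger crops.

Run:
```python
from h import *
t=cv2.imread("pics/top0.png");s=cv2.imread("pics/side9.png")
crop(t,200,215,95,80,8,"pics/t10.png")
crop(s,280,262,90,75,8,"pics/s10.png")
```

```text
(no output)
```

View pics/t10.png

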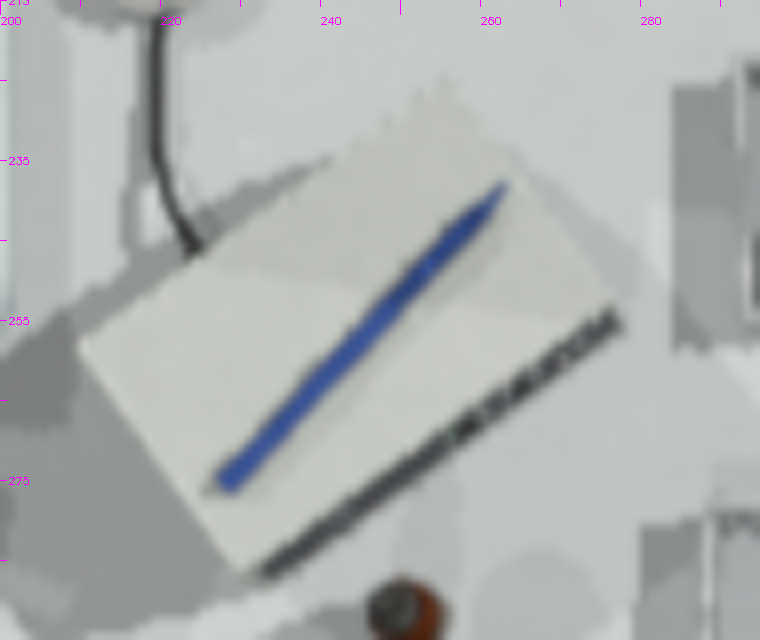

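View pics/s10.png

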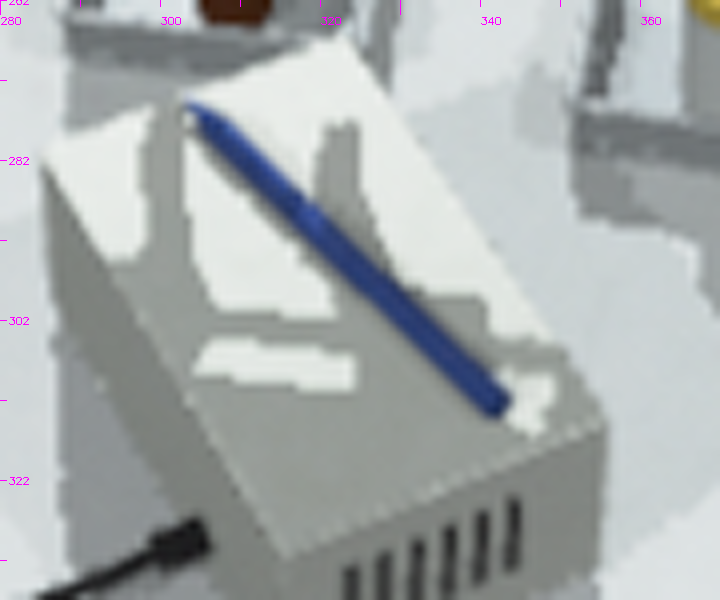

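```bash
cat > edge.py <<'E'
from h import *
from scipy.optimize import least_squares
from scipy.ndimage import map_coordinates,gaussian_filter
def Rz(a):return np.array([[np.cos(a),-np.sin(a)],[np.sin(a),np.cos(a)]])
C={"FL":(-.05,.08),"BL":(.05,.08),"BR":(.05,-.08),"FR":(-.05,-.08)}
v0=[.5552,.3932,.6291]
def seg(n,v,a,b,t):
    p=np.array([np.array(C[a])*(1-k)+np.array(C[b])*k for k in t])
    return proj(n,np.c_[p@Rz(v[2]).T+v[:2],np.full(len(t),.074)])
def meas(img,n,v,a,b,r=4,lo=.08,hi=.92):
    t=np.linspace(lo,hi,25);q=seg(n,v,a,b,t);d=q[-1]-q[0];d/=np.linalg.norm(d);nn=np.array([-d[1],d[0]])
    g=gaussian_filter(cv2.cvtColor(img,cv2.COLOR_BGR2GRAY).astype(float),.7)
    s=np.arange(-r,r+.01,.2);out=[]
    for k,c in zip(t,q):
        pr=map_coordinates(g,[c[1]+s*nn[1],c[0]+s*nn[0]],order=3);gr=np.abs(np.gradient(pr,.2));i=gr.argmax()
        out.append((k,s[i],gr[i]))
    return np.array(out),nn
E
python3 - <<'E'
from edge import *
t=cv2.imread("pics/top0.png");s=cv2.imread("pics/side9.png")
for n,im,es in(("top",t,[("BL","FL"),("BR","FR"),("BL","BR"),("FL","FR")]),("side",s,[("BL","FL"),("BR","FR"),("BL","BR"),("FL","FR")])):
    for a,b in es:
        m,nn=meas(im,n,v0,a,b);print(n,a,b,"n",nn.round(2),"med",np.median(m[:,1]).round(2),"iqr",np.percentile(m[:,1],[25,75]).round(2),"g",np.median(m[:,2]).round(1),m[::4,1].round(1))
# check of camera vs robot: cup & dropper as released
print("cup top8?");
E
```

```text
top BL FL n [-0.81  0.58] med -0.2 iqr [-0.2 -0.2] g 22.4 [ 0.  -0.2 -0.4 -0.2 -0.2 -0.2 -0.2]
top BR FR n [-0.8  0.6] med -0.4 iqr [-1.8  0. ] g 4.9 [ 0.6  0.2 -1.8  4.  -4.  -0.4 -0.4]
top BL BR n [0.59 0.81] med -0.6 iqr [-1.4 -0.4] g 18.9 [-0.4 -0.2 -0.4 -0.6 -2.2 -1.  -1.2]
top FL FR n [0.59 0.81] med -0.2 iqr [-0.2 -0.2] g 48.5 [-0.2 -0.2 -0.2 -0.2 -0.2  3.2 -0.2]
side BL FL n [0.39 0.92] med -0.2 iqr [-0.4  3.4] g 16.8 [-0.4  3.6 -0.4  4.   3.2 -2.8  3.4]
side BR FR n [0.35 0.94] med -0.8 iqr [-0.8 -0.6] g 37.8 [-0.8 -0.8 -4.   2.4 -0.6 -0.6 -0.8]
side BL BR n [ 0.86 -0.52] med -1.2 iqr [-1.4 -1. ] g 16.8 [-1.2 -1.4 -1.4 -1.2 -1.2 -1.  -1. ]
side FL FR n [ 0.82 -0.57] med -1.2 iqr [-1.4 -1.2] g 11.2 [-1.2 -3.  -1.2 -1.2 -1.2 -1.4 -1. ]
cup top8?
```

Run:
```python
from edge import *
t=cv2.imread("pics/top0.png");s=cv2.imread("pics/side9.png");s0=cv2.imread("pics/side0.png")
ims={"top":t,"side":s0,}
E4=[("BL","FL"),("BR","FR"),("BL","BR"),("FL","FR")]
def fit(views):
    v=np.array(v0)
    for it in range(4):
        D=[]
        for n,im,es in views:
            for a,b in es:
                m,nn=meas(im,n,v,a,b,r=3 if it<2 else 2)
                med=np.median(m[:,1]);ok=abs(m[:,1]-med)<.6
                D.append((n,a,b,m[ok],nn,seg(n,v,a,b,m[ok,0])+m[ok,1:2]*nn))
        def f(x): return np.concatenate([((seg(n,x,a,b,m[:,0])-q)@nn)/np.sqrt(len(m)) for n,a,b,m,nn,q in D])
        v=least_squares(f,v,loss="soft_l1",f_scale=.3).x
    x,y,a=v;ap=Rz(a)@[-.05,.04]+[x,y]
    print(v.round(4),np.degrees(a).round(2),"ap",ap.round(4),[(n,a_,b_,len(m),np.round(np.median(m[:,1]),2)) for n,a_,b_,m,_,_ in D])
fit([("top",t,[E4[0],E4[2],E4[3]])]);fit([("top",t,E4)])
fit([("side",s0,E4)]);fit([("side",s,E4[1:])])
fit([("top",t,E4),("side",s0,E4)])
```

```text
[0.5564 0.3933 0.6321] 36.22 ap [0.4925 0.3961] [('top', 'BL', 'FL', 25, np.float64(-0.0)), ('top', 'BL', 'BR', 21, np.float64(-0.2)), ('top', 'FL', 'FR', 25, np.float64(0.2))]
[0.5566 0.3932 0.6357] 36.42 ap [0.4926 0.3957] [('top', 'BL', 'FL', 25, np.float64(-0.0)), ('top', 'BR', 'FR', 16, np.float64(-0.1)), ('top', 'BL', 'BR', 21, np.float64(-0.2)), ('top', 'FL', 'FR', 25, np.float64(0.2))]
[0.5586 0.3932 0.6267] 35.9 ap [0.4947 0.3962] [('side', 'BL', 'FL', 25, np.float64(-0.0)), ('side', 'BR', 'FR', 24, np.float64(-0.0)), ('side', 'BL', 'BR', 25, np.float64(0.2)), ('side', 'FL', 'FR', 25, np.float64(-0.2))]
[0.5588 0.3931 0.627 ] 35.92 ap [0.4949 0.3962] [('side', 'BR', 'FR', 20, np.float64(-0.0)), ('side', 'BL', 'BR', 24, np.float64(-0.0)), ('side', 'FL', 'FR', 24, np.float64(-0.0))]
[0.5577 0.3933 0.6309] 36.15 ap [0.4937 0.3961] [('top', 'BL', 'FL', 25, np.float64(0.4)), ('top', 'BR', 'FR', 14, np.float64(0.1)), ('top', 'BL', 'BR', 18, np.float64(0.2)), ('top', 'FL', 'FR', 25, np.float64(0.4)), ('side', 'BL', 'FL', 25, np.float64(-0.2)), ('side', 'BR', 'FR', 24, np.float64(-0.2)), ('side', 'BL', 'BR', 25, np.float64(-0.2)), ('side', 'FL', 'FR', 24, np.float64(-0.4))]
```

Run:
```python
from h import *
for n,a,b in(("top",(262.8,237.8),(227.7,275.8)),("side",(302.8,275),(341.8,313.3))):
    A=atz(n,a,.0785);B=atz(n,b,.0785);d=A-B;print(n,A,B,(A+B)/2,np.linalg.norm(d),np.degrees(np.arctan2(d[1],d[0])))
print(tri((302.8,275),(262.8,237.8)),tri((341.8,313.3),(227.7,275.8)))
st();plan([.5525,.387,.13],48)
```

```text
top [0.60338056 0.33679805 0.0785    ] [0.49849069 0.43288609 0.0785    ] [0.55093563 0.38484207 0.0785    ] 0.14224906309398158 -42.49233426168475
side [0.60517656 0.33937802 0.0785    ] [0.50121916 0.43476559 0.0785    ] [0.55319786 0.38707181 0.0785    ] 0.1410883818423706 -42.538372474676834
(array([0.60480092, 0.33713807, 0.07575762]), np.float64(0.0017714182530427006)) (array([0.50005706, 0.43327424, 0.07635031]), np.float64(0.002649091167356114))
t 12.45 pos [0.6133 0.2262 0.1706] jaw 0.05 x [ 0.0058  0.0028 -1.    ] F [-0.41  0.11 -0.48] w 0.0428 q [-0.62  0.42  0.27  1.47 -0.12  1.26 -0.34]
shift mm [ 40.7 160.8 -60.8] rot [-8.369e-01  6.600e-03 -2.000e-04] rows>= 5.582095554411389
```

>>> arm_command:
  targets:
    - [130, 10, 45, -15, -0.14, 0.003, 0]
    - [130, 48, 160, -61.3, -0.828, 0.006, 0]
    - [130, 48, 160, -61.3, -0.828, 0.006, 0]
    - [130, 48, 160, -61.3, -0.828, 0.006, 0]
    - [130, 48, 160, -61.3, -0.828, 0.006, 0]
    - [130, 48, 160, -61.3, -0.828, 0.006, 0]
    - [130, 48, 160, -61.3, -0.828, 0.006, 0]
    - [130, 48, 160, -61.3, -0.828, 0.006, 0]
    - [130, 48, 160, -61.3, -0.828, 0.006, 0]

```text
time: 13.35
ee_pos: [0.5502, 0.3852, 0.1188]
eef_rot: [-0.284, 0.65, 0.284, 0.646]
ft_force: [-0.2, -0.3, 0.1]
width: 0.0424
```

Run:
```python
from h import *
st();plan([.552,.386,.0755],47.5)
im=camera("side")[:,:,::-1]; cv2.imwrite(f"pics/side11.png",im);
crop(im,270,200,120,140,5,"pics/s11.png")
```

```text
t 13.35 pos [0.5502 0.3852 0.1188] jaw 47.35 x [-0.0052 -0.0025 -1.    ] F [-0.24 -0.3   0.09] w 0.0424 q [-0.72  0.5   0.06  1.45 -0.03  1.2   0.17]
shift mm [43.3 -0.9  2. ] rot [-0.0027 -0.0053 -0.0021] rows>= 0.8674340789140588
```

View pics/s11.png

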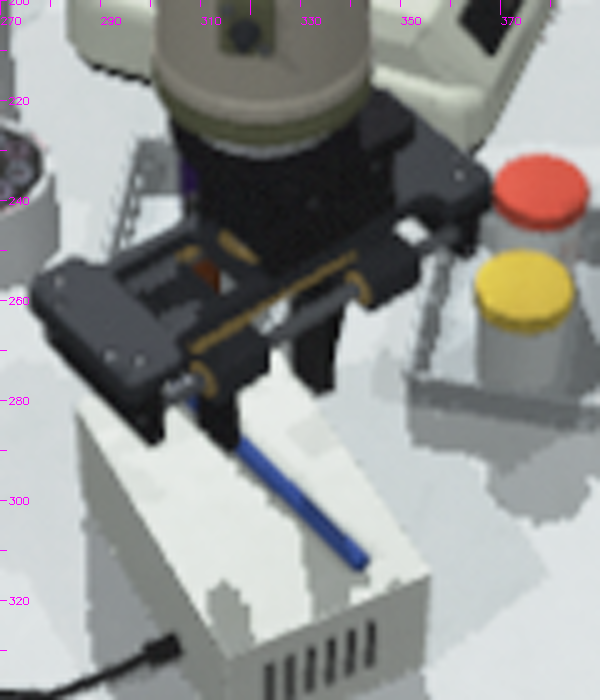

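The fingers straddle the pen (side ~(322,293)). I descend slowly.

>>> arm_command:
  targets:
    - [130, 20, -0.9, 2, -0.003, -0.005, -0.002]
    - [130, 35, -0.9, 2, -0.003, -0.005, -0.002]
    - [130, 41, -0.9, 2, -0.003, -0.005, -0.002]
    - [130, 43, -0.9, 2, -0.003, -0.005, -0.002]
    - [130, 43, -0.9, 2, -0.003, -0.005, -0.002]
    - [130, 43, -0.9, 2, -0.003, -0.005, -0.002]

```text
time: 14.0
ee_pos: [0.5524, 0.3866, 0.077]
eef_rot: [-0.286, 0.646, 0.286, 0.647]
ft_force: [0.8, -0.2, -0.6]
width: 0.0427
```

Run:
```python
from h import *
st();plan([.552,.386,.0752],47.5)
```

```text
t 14.0 pos [0.5524 0.3866 0.077 ] jaw 47.66 x [ 9.e-04  8.e-04 -1.e+00] F [ 0.8  -0.18 -0.62] w 0.0427 q [-0.72  0.54  0.06  1.48 -0.03  1.12  0.18]
shift mm [ 1.7 -0.1 -0.7] rot [0.0028 0.0012 0.0001] rows>= 0.037712200341101364
```

>>> arm_command:
  targets:
    - [130, 0.5, 0, 0, 0, 0, 0]
    - [130, 0.5, 0, 0, 0, 0, 0]
    - [255, 0.5, 0, 0, 0, 0, 0]
    - [255, 0.5, 0, 0, 0, 0, 0]
    - [255, 0.5, 0, 0, 0, 0, 0]
    - [255, 0.5, 0, 0, 0, 0, 0]
    - [255, 0.5, 0, 0, 0, 0, 0]
    - [255, 0.5, 0, 0, 0, 0, 0]
    - [255, 0.5, 0, 0, 0, 0, 0]
    - [255, 0.5, 0, 0, 0, 0, 0]
  newtons: 30

```text
time: 15.0
ee_pos: [0.552, 0.3863, 0.0757]
eef_rot: [-0.286, 0.647, 0.286, 0.647]
ft_force: [-0.6, 0.0, 0.5]
width: 0.0077
```

Run:
```python
from h import *
st()
```

```text
t 15.0 pos [0.552  0.3863 0.0757] jaw 47.67 x [ 1.e-04  2.e-04 -1.e+00] F [-0.55  0.02  0.52] w 0.0077 q [-0.72  0.54  0.06  1.48 -0.03  1.12  0.18]
```

>>> arm_command:
  targets:
    - [255, -15, 0, 0, 0, 0, 0]
    - [255, -50, 0, 0, 0, 0, 0]
    - [255, -60, 0, 0, 0, 0, 0]
    - [255, -60, 0, 0, 0, 0, 0]
    - [255, -60, 0, 0, 0, 0, 0]

```text
time: 15.5
ee_pos: [0.5518, 0.3862, 0.1354]
eef_rot: [-0.286, 0.647, 0.286, 0.647]
ft_force: [0.4, 0.5, -0.8]
width: 0.0079
```

Run:
```python
from h import *
st();plan([.4154,.3389,.12],126.15)
```

```text
t 15.5 pos [0.5518 0.3862 0.1354] jaw 47.67 x [-1.e-04  1.e-04 -1.e+00] F [ 0.43  0.51 -0.79] w 0.0079 q [-0.72  0.49  0.06  1.43 -0.03  1.22  0.17]
shift mm [  15.4   69.  -126.9] rot [-1.3697e+00  1.0000e-04 -1.0000e-04] rows>= 9.135906447954756
```

>>> arm_command:
  targets:
    - [255, 0, 20, -30, -0.14, 0, 0]
    - [255, 0, 40, -60, -0.28, 0, 0]
    - [255, 15, 69, -127, -1.37, 0, 0]
    - [255, 15, 69, -127, -1.37, 0, 0]
    - [255, 15, 69, -127, -1.37, 0, 0]
    - [255, 15, 69, -127, -1.37, 0, 0]
    - [255, 15, 69, -127, -1.37, 0, 0]
    - [255, 15, 69, -127, -1.37, 0, 0]
    - [255, 15, 69, -127, -1.37, 0, 0]
    - [255, 15, 69, -127, -1.37, 0, 0]

```text
time: 16.5
ee_pos: [0.4148, 0.3383, 0.1193]
eef_rot: [-0.631, 0.319, 0.632, 0.318]
ft_force: [-0.2, 0.2, -0.4]
width: 0.0079
```

>>> arm_command:
  targets:
    - [255, 0, 0, 0, 0, 0, 0]
    - [255, 0, 0, 0, 0, 0, 0]

```text
time: 16.7
ee_pos: [0.4151, 0.3386, 0.1199]
eef_rot: [-0.63, 0.321, 0.63, 0.32]
ft_force: [0.0, 0.4, 0.5]
width: 0.0079
```

Run:
```python
from h import *
st();plan([.4154,.3389,.0412],126.15)
for n in P:
    im=camera(n)[:,:,::-1]; cv2.imwrite(f"pics/{n}12.png",im)
crop(cv2.imread("pics/side12.png"),300,200,130,140,5,"pics/s12.png")
crop(cv2.imread("pics/top12.png"),200,220,120,110,5,"pics/t12.png")
```

```text
t 16.7 pos [0.4151 0.3386 0.1199] jaw 126.07 x [-1.e-03 -7.e-04 -1.e+00] F [0.02 0.4  0.46] w 0.0079 q [-0.64  0.23 -0.15  1.82  0.04  1.1   1.4 ]
shift mm [78.7 -0.6  0.1] rot [-0.0014  0.     -0.0012] rows>= 1.5731027061980063
```

View pics/s12.png

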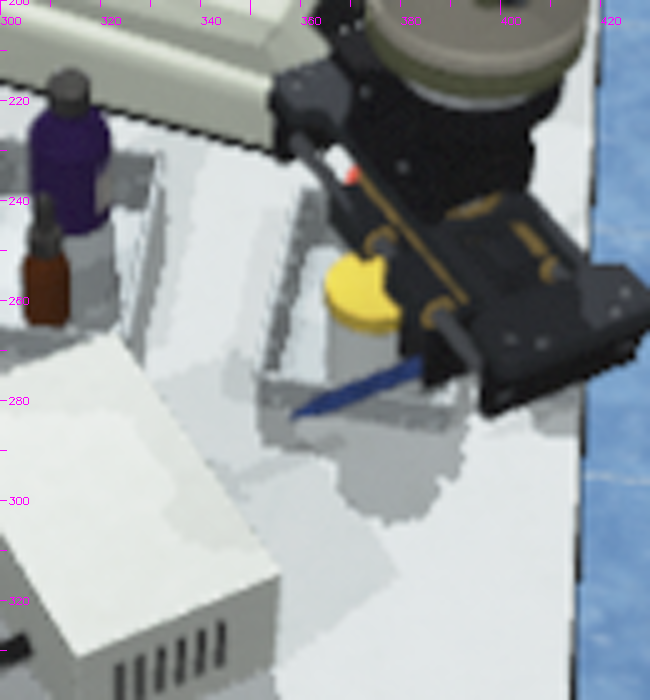

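View pics/t12.png

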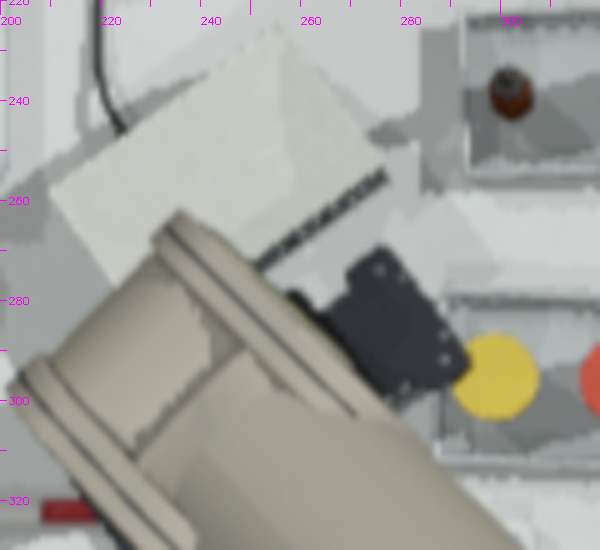

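The pen is gripped with its tip at side (358,283), pointing at the panel. I compare it with the expected projection.

Run:
```python
from h import *
s=read_state();M=R.from_quat(s["eef_rot"]).as_matrix();y=M[:,1]*np.sign(M[:,1]@[.8,.6,0])
c=s["ee_pos"]+[0,0,.0028]
print("y",y,proj("side",[c+.072*y,c+.05*y,c+.03*y]).round(1).tolist())
# tip px -> point, decomposed
d=np.array([np.cos(np.radians(36.15)),np.sin(np.radians(36.15))]);n=np.array([-d[1],d[0]])
for uv in((358.3,283),(359,282.7)):
    p=atz("side",uv,c[2]);e=(p-(c+.072*y))[:2];print("along",e@d,"lat",e@n)
crop(cv2.imread("pics/side12.png"),345,255,60,45,12,"pics/s13.png")
```

```text
y [ 8.08010638e-01  5.89167619e-01 -5.70710059e-04] [[358.3, 282.8], [367.0, 279.3], [374.9, 276.2]]
along 0.00019472466322819766 lat 0.0005320320794662428
along -0.0015859870082884353 lat 0.0004775415300258672
```

View pics/s13.png

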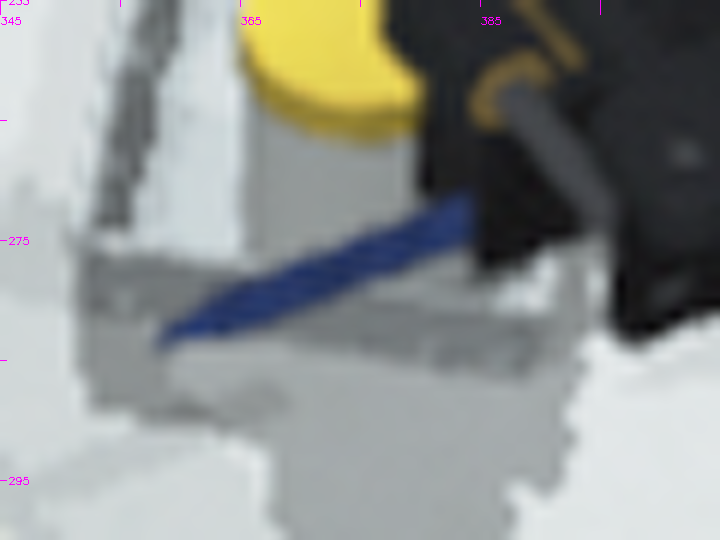

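The pen is level and matches the prediction within 1 mm. I lower it to hole height.

>>> arm_command:
  targets:
    - [255, 40, 0, 0, 0, 0, 0]
    - [255, 70, 0, 0, 0, 0, 0]
    - [255, 79, 0, 0, -0.001, 0, -0.001]
    - [255, 79, 0, 0, -0.001, 0, -0.001]
    - [255, 79, 0, 0, -0.001, 0, -0.001]
    - [255, 79, 0, 0, -0.001, 0, -0.001]
    - [255, 79, 0, 0, -0.001, 0, -0.001]
  newtons: 40

```text
time: 17.5
ee_pos: [0.4162, 0.3395, 0.043]
eef_rot: [0.631, -0.319, -0.63, -0.321]
ft_force: [-0.8, -0.1, -0.7]
width: 0.0081
```

Run:
```python
from h import *
s=st()
d=np.array([np.cos(np.radians(36.15)),np.sin(np.radians(36.15))])
ap=np.array([.494,.3961])
for so in(.025,.010,0,-.008,-.016,-.021): print(so);plan([*(ap-d*(.072+so)),.0412],126.15)
im=camera("side")[:,:,::-1];crop(im,320,255,90,75,8,"pics/s14.png")
```

```text
t 17.5 pos [0.4162 0.3395 0.043 ] jaw 126.21 x [ 0.0025  0.0022 -1.    ] F [-0.84 -0.06 -0.66] w 0.0081 q [-0.64  0.32 -0.15  1.88  0.06  0.94  1.39]
0.025
shift mm [ 1.8  0.8 -0.2] rot [0.0011 0.0003 0.0034] rows>= 0.03924450672929211
0.01
shift mm [  1.8 -14.2  -0.3] rot [0.0011 0.0003 0.0034] rows>= 0.2866287928155661
0
shift mm [  1.9 -24.2  -0.3] rot [0.0011 0.0003 0.0034] rows>= 0.485695398968562
-0.008
shift mm [  1.9 -32.2  -0.3] rot [0.0011 0.0003 0.0034] rows>= 0.6453643816836255
-0.016
shift mm [  1.9 -40.2  -0.3] rot [0.0011 0.0003 0.0034] rows>= 0.8051647966177774
-0.021
shift mm [  1.9 -45.2  -0.3] rot [0.0011 0.0003 0.0034] rows>= 0.9050758684036979
```

View pics/s14.png

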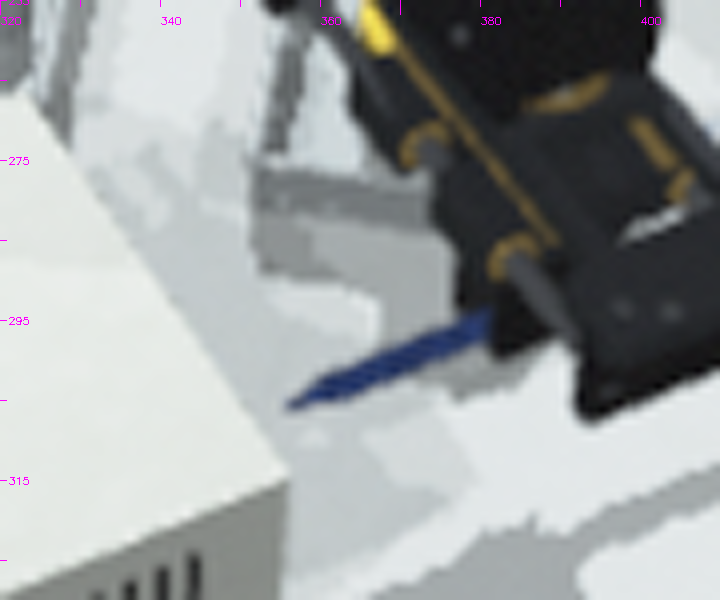

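>>> arm_command:
  targets:
    - [255, 0.5, -7, 0, 0, 0, 0.001]
    - [255, 0.5, -14, 0, 0, 0, 0.001]
    - [255, 0.5, -14, 0, 0, 0, 0.001]
    - [255, 0.5, -14, 0, 0, 0, 0.001]
    - [255, 0.5, -14, 0, 0, 0, 0.001]

```text
time: 18.05
ee_pos: [0.4266, 0.3471, 0.041]
eef_rot: [-0.631, 0.32, 0.631, 0.32]
ft_force: [-0.0, 0.3, -0.5]
width: 0.0077
```

```bash
cat > ap.py <<'E'
from h import *
s=st()
a=np.radians(36.15);d=np.array([np.cos(a),np.sin(a)]);n=np.array([-d[1],d[0]])
ap=np.array([.494,.3961]);e=s["ee_pos"][:2]-ap
print("tip depth mm",(e@d+.072)*1000,"lat mm",e@n*1000,"axis z err",(s["ee_pos"][2]+.0028-.044)*1000,"F along",s["ft_force"][:2]@d,"Flat",s["ft_force"][:2]@n)
plan([*(ap-d*.072),.0412],126.15,s)
E
python3 ap.py
```

```text
t 18.05 pos [0.4266 0.3471 0.041 ] jaw 126.22 x [-3.e-04 -0.e+00 -1.e+00] F [-0.04  0.33 -0.54] w 0.0077 q [-0.64  0.35 -0.14  1.85  0.06  0.95  1.39]
tip depth mm -11.291492793526745 lat mm 0.19071319933543937 axis z err -0.1586308910086348 F along 0.16261413726676302 Flat 0.28926244817376706
shift mm [ -0.2 -11.3  -0.2] rot [ 0.0012  0.0001 -0.0002] rows>= 0.2258843463281589
```

Well aligned (0.2 mm lateral). I advance to about 9 mm depth in small rows.

>>> arm_command:
  targets:
    - [255, -0.2, -5, -0.2, 0, 0, 0]
    - [255, -0.2, -9, -0.2, 0, 0, 0]
    - [255, -0.2, -12, -0.2, 0, 0, 0]
    - [255, -0.2, -15, -0.2, 0, 0, 0]
    - [255, -0.2, -18, -0.2, 0, 0, 0]
    - [255, -0.2, -20, -0.2, 0, 0, 0]
    - [255, -0.2, -20, -0.2, 0, 0, 0]

```text
time: 18.75
ee_pos: [0.4432, 0.359, 0.0414]
eef_rot: [-0.631, 0.32, 0.631, 0.32]
ft_force: [0.1, -0.5, -0.3]
width: 0.0076
```

```bash
python3 ap.py
```

```text
t 18.75 pos [0.4432 0.359  0.0414] jaw 126.22 x [ 1.e-04  3.e-04 -1.e+00] F [ 0.11 -0.45 -0.32] w 0.0076 q [-0.65  0.39 -0.14  1.79  0.06  0.96  1.39]
tip depth mm 9.127719294114003 lat mm 0.018664229699761746 axis z err 0.20425259883911917 F along -0.18051147217079347 Flat -0.42732234574126415
shift mm [ 0.2  9.1 -0. ] rot [0.0012 0.0002 0.0003] rows>= 0.18260046767710553
```

>>> arm_command:
  targets:
    - [255, 0, -2, 0, 0, 0, 0]
    - [255, 0, -4, 0, 0, 0, 0]
    - [255, 0, -5.5, 0, 0, 0, 0]
    - [255, 0, -5.5, 0, 0, 0, 0]
  newtons: 50

```text
time: 19.15
ee_pos: [0.4475, 0.3622, 0.0414]
eef_rot: [-0.631, 0.32, 0.631, 0.32]
ft_force: [-0.5, 0.1, -0.9]
width: 0.0068
```

```bash
python3 ap.py
```

```text
t 19.15 pos [0.4475 0.3622 0.0414] jaw 126.22 x [ 0.e+00  2.e-04 -1.e+00] F [-0.51  0.09 -0.93] w 0.0068 q [-0.65  0.4  -0.14  1.78  0.06  0.97  1.4 ]
tip depth mm 14.492208043998845 lat mm 0.02983540877486778 axis z err 0.19974715828881273 F along -0.3563991020170674 Flat 0.3697618822535264
shift mm [ 0.2 14.5 -0. ] rot [0.0013 0.0001 0.0001] rows>= 0.2898723050375157
```

>>> arm_command:
  targets:
    - [255, 0, -1, 0, 0, 0, 0]
    - [255, 0, -2, 0, 0, 0, 0]
    - [255, 0, -3, 0, 0, 0, 0]
    - [255, 0, -4, 0, 0, 0, 0]
    - [255, 0, -4, 0, 0, 0, 0]
    - [255, 0, -4, 0, 0, 0, 0]

```text
time: 19.75
ee_pos: [0.4505, 0.3643, 0.0413]
eef_rot: [-0.631, 0.32, 0.631, 0.32]
ft_force: [-2.4, -2.1, 0.1]
width: 0.0074
```

```bash
python3 ap.py
```

```text
t 19.75 pos [0.4505 0.3643 0.0413] jaw 126.22 x [-3.e-04 -2.e-04 -1.e+00] F [-2.4  -2.11  0.07] w 0.0074 q [-0.65  0.4  -0.14  1.77  0.06  0.97  1.4 ]
tip depth mm 18.144067806129303 lat mm 0.004087409824188857 axis z err 0.06892311425017728 F along -3.1801233051945217 Flat -0.28985099427266414
shift mm [ 0.1 18.1  0. ] rot [ 0.0013  0.     -0.0003] rows>= 0.3628839834746167
```

Button contact: 3.2 N axial with nothing lateral. I push to the stop.

>>> arm_command:
  targets:
    - [255, 0, -1, 0, 0, 0, 0]
    - [255, 0, -2, 0, 0, 0, 0]
    - [255, 0, -3, 0, 0, 0, 0]
    - [255, 0, -3, 0, 0, 0, 0]
    - [255, 0, -3, 0, 0, 0, 0]

```text
time: 20.25
ee_pos: [0.4523, 0.3657, 0.0409]
eef_rot: [-0.63, 0.32, 0.631, 0.319]
ft_force: [-5.6, -4.0, 0.7]
width: 0.0076
```

```bash
python3 ap.py
```

```text
t 20.25 pos [0.4523 0.3657 0.0409] jaw 126.23 x [-0.0017 -0.0013 -1.    ] F [-5.6  -4.03  0.73] w 0.0076 q [-0.65  0.41 -0.13  1.76  0.06  0.98  1.4 ]
tip depth mm 20.378252811103163 lat mm 0.006281972304037391 axis z err -0.30111349623043737 F along -6.900914593916993 Flat 0.052183369404421726
shift mm [-0.3 20.4  0. ] rot [ 0.0014 -0.0001 -0.0021] rows>= 0.4076095663421174
```

>>> arm_command:
  targets:
    - [255, 0, -1, 0, 0, 0, 0]
    - [255, 0, -2, 0, 0, 0, 0]
    - [255, 0, -2, 0, 0, 0, 0]
    - [255, 0, -2, 0, 0, 0, 0]

```text
time: 20.65
ee_pos: [0.4527, 0.3659, 0.0403]
eef_rot: [-0.63, 0.321, 0.631, 0.318]
ft_force: [-9.6, -6.5, 0.1]
width: 0.0073
```

```bash
python3 ap.py
python3 - <<'E'
from h import *
for n in P:
    im=camera(n)[:,:,::-1]; cv2.imwrite(f"pics/{n}15.png",im)
a=cv2.imread("pics/side15.png")
crop(a,280,200,150,140,5,"pics/s15.png")
E
```

```text
t 20.65 pos [0.4527 0.3659 0.0403] jaw 126.23 x [-0.0042 -0.0034 -1.    ] F [-9.63 -6.55  0.1 ] w 0.0073 q [-0.65  0.41 -0.13  1.76  0.06  0.98  1.4 ]
tip depth mm 20.8399149925478 lat mm -0.02761532519452334 axis z err -0.928607183010341 F along -11.638902063741897 Flat 0.3926875902189149
shift mm [-0.8 20.8  0.1] rot [ 0.0014 -0.0003 -0.0054] rows>= 0.41721223893991555
```

View pics/s15.png

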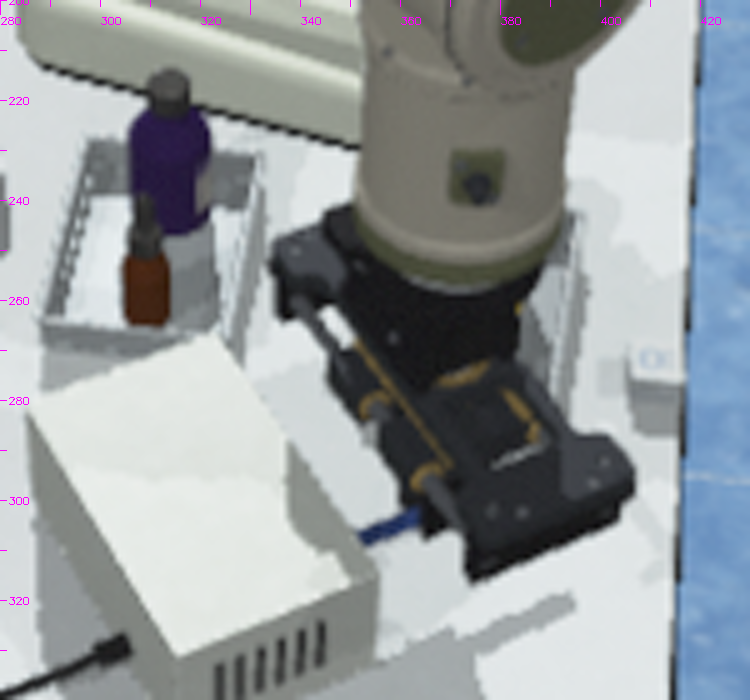

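The pen goes into the panel at side (350,307), and force rises steeply (11.6 N), so the button is at its stop. I hold.

>>> arm_command:
  targets:
    - [255, 0, 0, 0, 0, 0, 0]
    - [255, 0, 0, 0, 0, 0, 0]
    - [255, 0, 0, 0, 0, 0, 0]
    - [255, 0, 0, 0, 0, 0, 0]
    - [255, 0, 0, 0, 0, 0, 0]
    - [255, 0, 0, 0, 0, 0, 0]
    - [255, 0, 0, 0, 0, 0, 0]
    - [255, 0, 0, 0, 0, 0, 0]
    - [255, 0, 0, 0, 0, 0, 0]
    - [255, 0, 0, 0, 0, 0, 0]

```text
time: 21.75
ee_pos: [0.4527, 0.3659, 0.0403]
eef_rot: [-0.63, 0.321, 0.631, 0.318]
ft_force: [-9.5, -6.6, 1.2]
width: 0.0075
```

>>> arm_command:
  targets:
    - [255, 0, 0, 0, 0, 0, 0]
    - [255, 0, 0, 0, 0, 0, 0]
    - [255, 0, 0, 0, 0, 0, 0]
    - [255, 0, 0, 0, 0, 0, 0]
    - [255, 0, 0, 0, 0, 0, 0]
    - [255, 0, 0, 0, 0, 0, 0]
    - [255, 0, 0, 0, 0, 0, 0]
    - [255, 0, 0, 0, 0, 0, 0]
    - [255, 0, 0, 0, 0, 0, 0]
    - [255, 0, 0, 0, 0, 0, 0]

```text
time: 22.75
ee_pos: [0.4527, 0.3659, 0.0403]
eef_rot: [-0.63, 0.321, 0.631, 0.318]
ft_force: [-9.6, -8.1, 1.3]
width: 0.0075
```

>>> arm_command:
  targets:
    - [255, 0, 0, 0, 0, 0, 0]
    - [255, 0, 0, 0, 0, 0, 0]
    - [255, 0, 0, 0, 0, 0, 0]
    - [255, 0, 0, 0, 0, 0, 0]
    - [255, 0, 0, 0, 0, 0, 0]
    - [255, 0, 0, 0, 0, 0, 0]
    - [255, 0, 0, 0, 0, 0, 0]
    - [255, 0, 0, 0, 0, 0, 0]
    - [255, 0, 0, 0, 0, 0, 0]
    - [255, 0, 0, 0, 0, 0, 0]

```text
time: 23.75
ee_pos: [0.4527, 0.3659, 0.0403]
eef_rot: [-0.63, 0.321, 0.631, 0.318]
ft_force: [-8.7, -7.0, 1.8]
width: 0.0076
```

```bash
python3 ap.py
python3 - <<'E'
from h import *
for n in P:
    im=camera(n)[:,:,::-1]; cv2.imwrite(f"pics/{n}16.png",im)
a=cv2.imread("pics/side16.png");b=cv2.imread("pics/top16.png")
cv2.imwrite("pics/b16.png",np.hstack([cv2.resize(a[180:350,260:430],(400,400)),cv2.resize(b[200:360,180:340],(400,400))]))
E
```

```text
t 23.75 pos [0.4527 0.3659 0.0403] jaw 126.23 x [-0.0042 -0.0034 -1.    ] F [-8.75 -7.05  1.83] w 0.0076 q [-0.65  0.41 -0.13  1.76  0.06  0.98  1.4 ]
tip depth mm 20.847186795035626 lat mm 0.001367899926874466 axis z err -0.9235748392682902 F along -11.222358526380365 Flat -0.5315864626232067
shift mm [-0.8 20.9  0. ] rot [ 0.0014 -0.0003 -0.0053] rows>= 0.41735269958249366
```

View pics/b16.png

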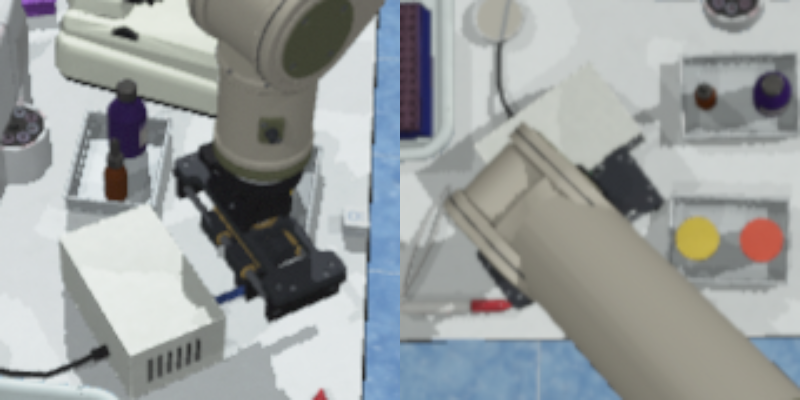

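Run:
```python
from bench import *
print(close_job())
```

```text
the job is handed in; nothing more can be done
None
```

The job is done as asked and was handed in at about 24 s. I put the cup in the specimen tray, then the dropper bottle in the reagent tray. After that I took the pen from the unit and pushed its tip through the hole, with about 0.2 mm sideways error. I held the button in for more than 3 s and finished still gripping the pen.

**Trays:** The last pictures show both items upright in their trays. The stored cup, the stored bottle and the cover-glass box look unmoved. The arm hid most of the marker in those pictures; the part in view looked unmoved.

**Button:** The force built up as the spring should (3.2 N at 18 mm depth, then 6.9 N). It then rose steeply to a steady 11 N or so at 20.8 mm, which is above the 4.2 N needed at the stop.

**What was not confirmed or disagreed:**
- No camera could see the hole, so full travel is judged from depth and force only.
- The two cameras disagreed by about 2 mm on the unit's position, so I used a value between the two.
- Under the push, the tool sagged about 0.9 mm, which is within the hole's clearance.

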